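# Date-stamp a lunch tub at the paddock canteen table

## Task

Pick out the tall loaf-shaped lidded tub and set it on the bed of the dating stand, lengthwise, one narrow end facing the upright stop. Push that end squarely against the stop so that the sprung stamp is pressed right in and the tub sits flush, hold it there steady for two full seconds, then draw the tub back until the stamp is fully out again and leave it standing upright, wholly on the bed.

Things in the scene. Friction and masses are not known exactly. Their poses are not given: they have to be found in the camera images.
- tub_mid (a point): Centre of the loaf-shaped food tub: white plastic, grey lid, a plain block 110 mm long (x axis), 60 wide (y), 70 high (z up), about 0.3 kg. The point is 35 mm above its underside; both narrow ends are alike. On the table near it stand two unwanted containers of the same plastic: a square squat one (84 x 84 x 40 mm) and a round one (76 mm across, 75 high).
- stop_face (a point): Dating stand, fixed: flat aluminium bed 130 mm wide, its top 12 mm above the table, no side walls, ending at an upright dark steel stop plate 62 mm high. The point: middle of the stop's face, level with the bed's top. x: along the bed into the stop (pushing direction); y across; z up. The bed runs back to x = -240 mm. A tub fully home has its centre at x = -55, y = 0, z = 35 mm.
- plunger (a joint): Travel (m) of the sprung stamp, a round steel plunger 28 mm across that sticks 12 mm out of the middle of the stop's face, 35 mm above the bed. 0 = fully out; 0.012 = pressed in flush, when the tub meets the rigid stop. The spring takes about 2 N to start and 8 N when flush, and pushes back out when let go.
Mind the look-alikes: they are no part of the job. Leave any red look-alike of the part that bears tub_mid alone.

How it is judged (in metres and radians):
On the way:
1. the tub, on the bed and square to the stop, is held flush against it with the stamp pressed in, without a break for 1.5 s (value of joint plunger above 0.009 m and x of tub_mid in the frame of stop_face between -0.0585 and -0.045 m and y of tub_mid in the frame of stop_face between -0.025 and 0.025 m and z of tub_mid in the frame of stop_face between 0.025 and 0.05 m and angle between the x axis of tub_mid and the x axis of stop_face, either way round below 0.175 rad and angle between tub_mid's own z axis and vertical below 0.175 rad), for 1.5 s.
At the end, for the whole second after the job is handed in: The stamp is fully out (within 1.5 mm) and the tub stands upright, released and at rest, on the bed: its centre no more than 187 mm in front of the stop's face and within 37 mm of the bed's middle line, its length within 20 degrees of the bed's (value of joint plunger below 0.0015 m and x of tub_mid in the frame of stop_face between -0.187 and -0.06 m and y of tub_mid in the frame of stop_face between -0.037 and 0.037 m and z of tub_mid in the frame of stop_face between 0.03 and 0.04 m and angle between the x axis of tub_mid and the x axis of stop_face, either way round below 0.35 rad and angle between tub_mid's own z axis and vertical below 0.1 rad and linear speed of tub below 0.01 m/s); the robot touches nothing.
It also fails if it takes over 48 s, if anything falls off the work surface, if the arm or the gripper's body presses on something with over 40 N, if the wrist force passes 120 N, or if a joint passes its speed limit or range.

## Robot

A 6-joint arm with a two-finger parallel gripper is mounted at the origin on the work surface. World frame = base frame: x ahead of the robot, y to its left, z up, the work surface at z = 0. Lengths are in mm, angles in degrees, forces in N, time in s.
With the tool pointing down it reaches from about 325 to 875 mm from the base axis. Payload 4.4 kg.
Tool frame: the origin (TCP) lies at the very end of the fingers, on their centre line; the grasp point (between the pads) lies 19 mm behind it (ctrl.tcp_to_grasp is the distance from the TCP to the grasp point, in mm); z points along the fingers, y is the line along which they close (so a half turn about z gives the same grasp; the last joint's range is limited). The gripper opens to 85 mm and grips with 20 to 120 N. Pads are 22 mm wide; open, the fingers measure 114 mm over their backs; the gripper's body (76 mm by 85 mm) begins 54 mm behind the grasp point. The pads swing forward as they close: fully open they stand 13 mm farther back than shut.
Start: joints at [64.658, 11.837, 88.321, -0, 79.842, -8.623], TCP at [165.424, 550.693, 231.282] pointing down, gripper open.
Joint ranges: [-156.59, 156.59], [-49.26, 127.26], [12.9, 141.05], [-63.56, 243.56], [4.71, 150.69], [-161.64, 161.64]. Speed limits (degrees/s): [159.86, 159.86, 180, 180, 180, 180].

## Interface

Orientations are given as a 3x3 rotation matrix whose columns are the frame's x, y, z axes.
In Python, from cell import ctrl, cams gives the robot as it stands.
- The arm moves only by the tool carry_out, never from a script. Its argument "series" is a list of rows, each a list of 7 numbers: the shift along the world's x, y, z in units of 25 mm (1.0 is 25 mm), then the turn, a rotation vector about the world's x, y, z in units of 6 degrees (1.0 is 6 degrees), then the closure in counts, from 0 (fully open) to 255 (shut). A call has 1 to 10 rows; each row shifts and turns the commanded pose from where the row before left it; what a row does not reach is not made up. A row lasts 1/12 s, in which the tool goes at most 41.7 mm and 7.16 degrees, less where a joint would pass 70% of its speed; a pose out of reach is approached as far as the arm can. A call is refused whole if a number of a shift passes 1 or a number of a turn 1, either way. A call with a gripper value outside its range is refused whole. The fingers move at their own pace and stop on an object; "grip_force" is the grip in N (left out, the last holds). Time passes only in rows, so rows that do not move let the fingers close. It gives the time, the measured TCP pose, the force, the opening and the grip force at its end, in the units of the state.
- ctrl.state(): the state, without advancing time (a new reading comes with each control period).
- cams.capture(name): name is "side" or "top" or "wrist"; returns a dict with "pixels" (384x512x3 uint8, blue, green, red), "fx", "fy", "cx", "cy" (pixels), "rvec" (rotation vector, rad) and "tvec" (3), from world to camera coordinates, as OpenCV has them. Camera axes: x right, y down, z forward; pixel columns grow to the right and rows downward; lengths in mm; the calibration is good to about 2 mm. A picture is of the moment at which its call begins. There is no depth.
- ctrl.finish_job(): hands the job in; it is judged then, once.
The state is a dict: "t": time; "joint_positions": joint angles; "qvel": joint speeds; "tau": joint torques, N m; "tcp_pos": TCP position; "tcp_rot": TCP orientation; "contact_force": force on the tool from outside, world axes, zero at the start; "ft_torque": the same for the moment, N m; "opening": opening from 0.0 (shut) to 1.0 (fully open); "gripper_force": force on a finger pad.
Only numpy, scipy, OpenCV 4.12 (cv2) and the standard library are available. Lean on these libraries where they do the work, as an engineer would, in place of code of your own. Each camera call takes 0.05 s, during which the arm holds its last target. There are 200 camera calls.

## Working session

There is one attempt and no reset: what is moved stays moved. The work goes in short steps, Python scripts to look and compute and a tool call to move; the robot and the scene stay as the last step left them, time stands still between calls to the robot, and variables do not carry over. Pictures are saved under pics/ and viewed, at most 10 in all, crops included, and the job is handed in when it is done.

Besides the shell and the picture viewer there is one more tool, called in YAML: its name, and indented under it one key for each argument. carry_out: Moves the arm, as the interface text tells. Its arguments: {"type":"object","properties":{"series":{"type":"array"},"grip_force":{"type":"number"}},"required":["series"]}

```bash
mkdir -p pics; cat > h.py <<'E'
import numpy as np, cv2
from cell import ctrl, cams
def cap(n,f=None):
    c=cams.capture(n); c['pixels']=np.asarray(c['pixels'],np.uint8)
    if f: cv2.imwrite('pics/'+f,c['pixels'])
    return c
def ray(c,u,v):
    R=cv2.Rodrigues(np.array(c['rvec'],float))[0]; t=np.array(c['tvec'],float).ravel()
    d=R.T@np.array([(u-c['cx'])/c['fx'],(v-c['cy'])/c['fy'],1.]); return -R.T@t,d
def onz(c,u,v,z):
    o,d=ray(c,u,v); return o+d*(z-o[2])/d[2]
def proj(c,p):
    K=np.array([[c['fx'],0,c['cx']],[0,c['fy'],c['cy']],[0,0,1.]])
    return cv2.projectPoints(np.array(p,float).reshape(-1,1,3),np.array(c['rvec'],float),np.array(c['tvec'],float),K,None)[0].reshape(-1,2)
E
python3 - <<'E'
from h import *
import pickle
cs={n:cap(n) for n in('top','side')}
pickle.dump(cs,open('c0.pkl','wb'))
for n,c in cs.items():
    print(n,ray(c,256,192)[0].round(), c['fx'])
cv2.imwrite('pics/top0.png',cv2.resize(cs['top']['pixels'],(800,600)))
cv2.imwrite('pics/side0.png',cv2.resize(cs['side']['pixels'],(800,600)))
print(ctrl.state())
E
```

```text
top [458. -84. 918.] 353.37420227130036
side [ 126. -772.  528.] 359.91402732099067
{'t': 0.1, 'joint_positions': array([ 6.46560344e+01,  1.18811510e+01,  8.83983196e+01,  8.31435086e-04,
        7.98425254e+01, -8.62571028e+00]), 'qvel': array([-0.06807066, -0.06767974, -0.23700634, -0.0274101 ,  0.10832542,
        0.04943224]), 'tau': array([-9.56593867e-04, -3.84095871e+01, -2.92545766e+01, -3.12327365e-04,
        4.94117994e-03, -4.82983936e-06]), 'tcp_pos': array([165.13668225, 550.04484208, 230.21008542]), 'tcp_rot': array([[-9.57729994e-01,  2.87667176e-01, -9.24329161e-04],
       [ 2.87668468e-01,  9.57728131e-01, -1.91818671e-03],
       [ 3.33456685e-04, -2.10300530e-03, -9.99997733e-01]]), 'contact_force': array([0.70724838, 0.22328354, 0.4514471 ]), 'ft_torque': array([ 0.03931123, -0.0171508 ,  0.02808273]), 'gripper_force': 0.0, 'opening': 1.001226981918526}
```

View pics/top0.png

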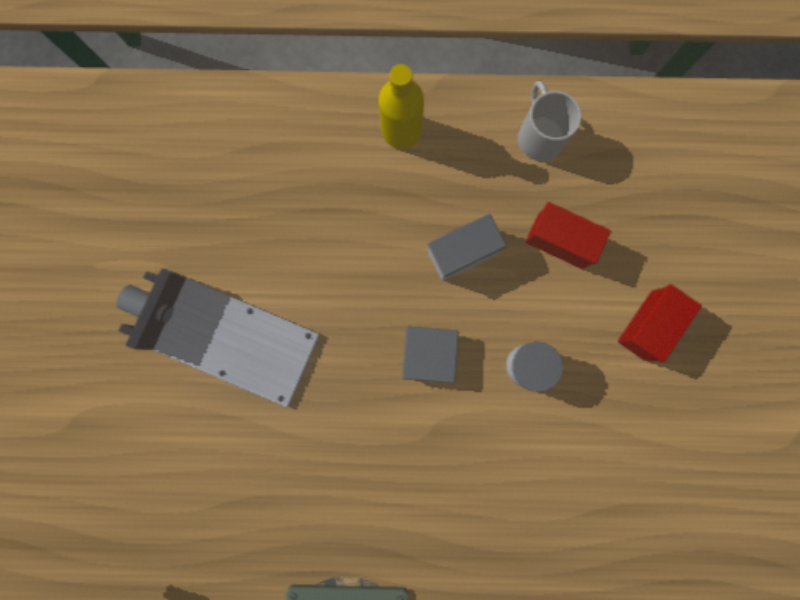

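View pics/side0.png

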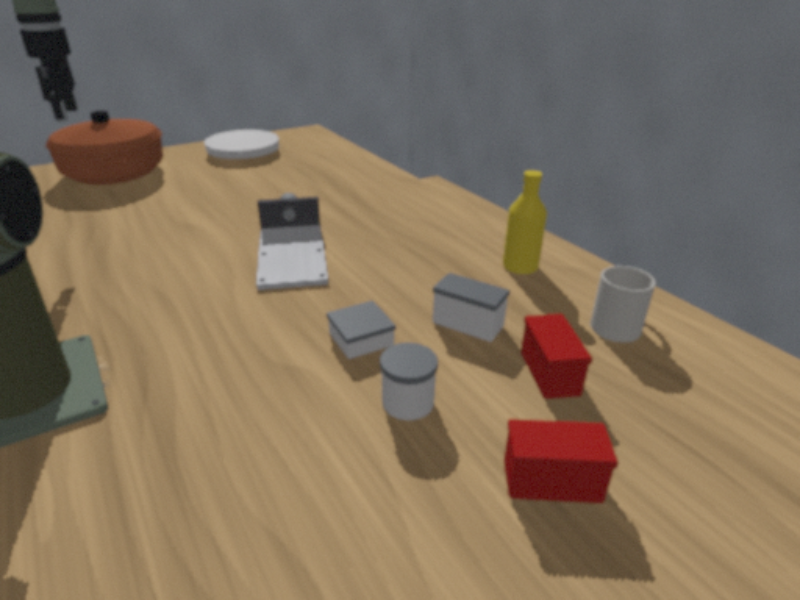

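Top view (800x600 pixels): the candidates are a grey oblong lid at (467,246), a square lid at (431,354), a round lid at (535,367) and red blocks at (568,235) and (660,323). The oblong one at (467,246) fits because it is tall, 110x60 and white with a grey lid. The side view shows the same tub at (470,307). The stand's bed runs from the end edge (320,333)-(291,406) to the dark stop near (155,310). I'll measure and take a confirming crop.

```bash
python3 - <<'E'
from h import *
import pickle
cs=pickle.load(open('c0.pkl','rb')); c=cs['top']; im=c['pixels']
hsv=cv2.cvtColor(im,cv2.COLOR_BGR2HSV)
m=((hsv[...,1]<45)).astype(np.uint8)*255
cnts,_=cv2.findContours(m,cv2.RETR_EXTERNAL,cv2.CHAIN_APPROX_NONE)
for k in cnts:
    if cv2.contourArea(k)<300: continue
    r=cv2.minAreaRect(k); print(np.round(np.array(r[0])*1.5625),np.round(r[1],1),round(r[2],1),cv2.contourArea(k))
# lid: interior pixels
x0,y0,x1,y1=265,130,330,185
print(hsv[150:165:3,290:310:4,2], hsv[165:180:2,278,2])
s=im[y0:y1,x0:x1]; a=cv2.resize(s,None,fx=6,fy=6,interpolation=cv2.INTER_CUBIC)
s=im[165:265,70:210]; b=cv2.resize(s,None,fx=5,fy=5,interpolation=cv2.INTER_CUBIC)[:500]
W=np.zeros((600,800,3),np.uint8); a=cv2.resize(a,(300,254)); W[:254,:300]=a
b=cv2.resize(b,(490,350)); W[:350,305:795]=b
s2=cs['side']['pixels'][165:230,265:340]; W[300:560,0:300]=cv2.resize(s2,(300,260))
cv2.imwrite('pics/crop0.png',W)
E
```

```text
[347. 588.] [13. 76.] 90.0 613.5
[534. 366.] [31. 35.] 90.0 848.0
[430. 354.] [33.7 33.5] 4.8 1056.5
[211. 333.] [128.7  54. ] 21.4 5772.5
[466. 246.] [25.9 47. ] 63.4 1123.0
[550. 124.] [35.4 48.4] 18.4 1292.0
[741.  59.] [74.  22.7] 1.0 1375.5
[379.  54.] [391.1  22.8] 1.0 7744.5
[40. 48.] [51.9 22.2] 2.4 817.0
[[94 96 97 96 96]
 [98 96 94 93 96]
 [93 96 95 96 94]
 [96 95 96 96 95]
 [96 96 95 96 96]] [119 138 142 142 142 135 135 137]
```

View pics/crop0.png

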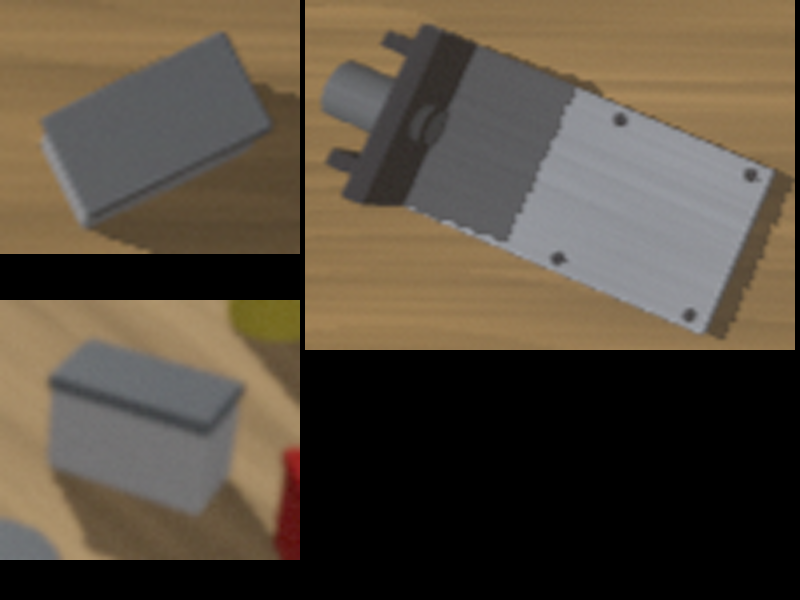

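The crop confirms the tub: a tall white block with an oblong grey lid, lid corners at crop (42,122),(223,33),(270,127),(90,217). Bed corners are at crop (775,172),(705,333), and the foot of the stop runs (478,44)-(405,207).

```bash
python3 - <<'E'
from h import *
import pickle
cs=pickle.load(open('c0.pkl','rb')); c=cs['top']; im=c['pixels']
f=lambda x,y:(x/4.615+265-.4,y/4.618+130-.4)
L=np.array([onz(c,*f(*p),70) for p in[(42,122),(223,33),(270,127),(90,217)]])
print(L.round(1)); e=lambda a,b:np.linalg.norm(L[a]-L[b]).round(1)
print(e(0,1),e(3,2),e(0,3),e(1,2))
d=L[1]-L[0]+L[2]-L[3]; print('tub',L.mean(0).round(1),np.degrees(np.arctan2(d[1],d[0])))
g=lambda x,y:((x-305)/3.5+70-.4,y/3.5+165-.4)
B=np.array([onz(c,*g(*p),12) for p in[(775,172),(705,333),(478,44),(405,207)]])
print(B.round(1)); near=(B[0]+B[1])/2; far=(B[2]+B[3])/2
w=B[0]-B[1]; print('w',np.linalg.norm(w),np.linalg.norm(B[2]-B[3]),'len',np.linalg.norm(far-near))
ax=(B[2]-B[0])+(B[3]-B[1]); print('ang',np.degrees(np.arctan2(ax[1],ax[0])),'perp',np.degrees(np.arctan2(w[1],w[0]))+90, near,far)
# refined: contour fit
hsv=cv2.cvtColor(im,cv2.COLOR_BGR2HSV)
gray=cv2.cvtColor(im,cv2.COLOR_BGR2GRAY)
m=((hsv[...,1]<60)&(gray>50)).astype(np.uint8)[:,:]
lid=np.zeros_like(m); lid[130:190,265:335]=(m&(gray<108)&(gray>75))[130:190,265:335]
lid=cv2.morphologyEx(lid,cv2.MORPH_OPEN,np.ones((3,3),np.uint8))
k=max(cv2.findContours(lid,0,1)[0],key=cv2.contourArea)
P=np.array([onz(c,*p[0],70)[:2] for p in k],np.float32); r=cv2.minAreaRect(P); print('lid rect',r)
# side check
s=cs['side']
fs=lambda u,v:(u/4+265,v/4+165-75)
print(proj(s,L)-[265,165], 'x4', (proj(s,L)-[265,165])*4+[0,300])
print(proj(s,B)*1.5625)
E
```

```text
[[ 634.5 -118.3   70. ]
 [ 684.3 -213.7   70. ]
 [ 634.1 -238.6   70. ]
 [ 584.4 -144.2   70. ]]
107.6 106.7 56.5 56.1
tub [ 634.3 -178.7   70. ] -62.334117364521674
[[493.   56.1  12. ]
 [375.8 102.6  12. ]
 [583.4 279.6  12. ]
 [462.2 325.8  12. ]]
w 126.05839900907549 129.73516208854366 len 240.1923047968749
ang 68.4033989497202 perp 68.33003894985453 [434.39108565  79.34664302  12.        ] [522.79852197 302.67704509  12.        ]
lid rect ((636.30517578125, -178.46670532226562), (57.13053894042969, 108.02743530273438), 27.79674530029297)
[[21.72427262  8.74231646]
 [60.76431013 19.81481453]
 [51.64814178 30.05552931]
 [11.58095744 18.10833939]] x4 [[ 86.8970905  334.96926586]
 [243.0572405  379.25925812]
 [206.59256711 420.22211724]
 [ 46.32382976 372.43335756]]
[[327.89237654 278.61788785]
 [258.12667631 284.17463347]
 [320.89693592 224.7424148 ]
 [260.91239481 229.05387757]]
```

Measured sizes agree with the description (lid 108x57, bed 240x130). The tub centre is about (635,-178.5) with its length at -62.3°. The stop is at (522.8,302.7) and the push direction is 68.4°. I'll move over the tub now.

carry_out:
  series:
    - [0.62,-0.97,-0.1,0,0,-0.25,0]
    - [0.62,-0.97,-0.1,0,0,-0.25,0]
    - [0.62,-0.97,-0.1,0,0,-0.25,0]
    - [0.62,-0.97,-0.1,0,0,-0.25,0]
    - [0.62,-0.97,-0.1,0,0,-0.25,0]
    - [0.62,-0.97,-0.1,0,0,-0.25,0]
    - [0.62,-0.97,-0.1,0,0,-0.25,0]
    - [0.62,-0.97,-0.1,0,0,-0.25,0]
    - [0.62,-0.97,-0.1,0,0,-0.25,0]
    - [0.62,-0.97,-0.1,0,0,-0.25,0]
  grip_force: 40

```text
t: 0.93
tcp_pos: [320.6, 306.8, 205.8]
tcp_rot: [[-0.85, 0.527, -0.001], [0.527, 0.85, -0.0], [0.0, -0.001, -1.0]]
contact_force: [1.0, 0.1, 0.0]
opening: 0.999
gripper_force: 0.0
```

carry_out:
  series:
    - [0.62,-0.97,-0.1,0,0,-0.25,0]
    - [0.62,-0.97,-0.1,0,0,-0.25,0]
    - [0.62,-0.97,-0.1,0,0,-0.25,0]
    - [0.62,-0.97,-0.1,0,0,-0.25,0]
    - [0.62,-0.97,-0.1,0,0,-0.25,0]
    - [0.62,-0.97,-0.1,0,0,-0.25,0]
    - [0.62,-0.97,-0.1,0,0,-0.25,0]
    - [0.62,-0.97,-0.1,0,0,-0.25,0]
    - [0.62,-0.97,-0.1,0,0,-0.25,0]
    - [0.62,-0.97,-0.1,0,0,-0.25,0]

```text
t: 1.77
tcp_pos: [475.5, 64.4, 180.7]
tcp_rot: [[-0.684, 0.729, -0.001], [0.729, 0.684, 0.0], [0.001, -0.001, -1.0]]
contact_force: [1.1, 0.4, 0.8]
opening: 1.0
gripper_force: 0.0
```

carry_out:
  series:
    - [0.62,-0.97,0,0,0,-0.25,0]
    - [0.62,-0.97,0,0,0,-0.25,0]
    - [0.62,-0.97,0,0,0,-0.25,0]
    - [0.62,-0.97,0,0,0,-0.25,0]
    - [0.62,-0.97,0,0,0,-0.25,0]
    - [0.62,-0.97,0,0,0,-0.25,0]
    - [0.62,-0.97,0,0,0,-0.25,0]
    - [0.62,-0.97,0,0,0,-0.25,0]
    - [0.62,-0.97,0,0,0,-0.25,0]
    - [0,0,0,0,0,0,0]

```text
t: 2.6
tcp_pos: [616.8, -157.4, 180.7]
tcp_rot: [[-0.493, 0.87, 0.002], [0.87, 0.493, -0.003], [-0.003, 0.0, -1.0]]
contact_force: [-0.9, -0.2, -0.0]
opening: 0.998
gripper_force: 0.0
```

carry_out:
  series:
    - [0.36,-0.42,-0.6,0,0,-0.15,0]
    - [0.37,-0.42,-0.6,0,0,-0.15,0]
    - [0,0,0,0,0,0,0]

```text
t: 2.85
tcp_pos: [631.7, -174.2, 147.0]
tcp_rot: [[-0.468, 0.884, -0.006], [0.884, 0.468, 0.002], [0.004, -0.004, -1.0]]
contact_force: [-1.7, -0.2, -1.1]
opening: 1.003
gripper_force: 0.0
```

```bash
python3 - <<'E'
from h import *
c=cap('wrist'); im=c['pixels']
s=ctrl.state(); print(s['tcp_pos'])
a=np.radians(-62.3); u=np.array([np.cos(a),np.sin(a)]); n=np.array([-u[1],u[0]]); C=np.array([635,-178.5])
P=proj(c,[[*(C+i*55*u+j*30*n),70] for i,j in((-1,-1),(1,-1),(1,1),(-1,1))]); print(P)
cv2.polylines(im,[P.round().astype(int)],1,(0,0,255),1)
cv2.imwrite('pics/w1.png',im)
E
```

```text
[ 631.47438491 -173.24152935  148.28761697]
[[213.22856572 138.89190493]
 [217.5150583  272.96982158]
 [289.63372916 273.32172276]
 [295.14213496 139.16148799]]
```

View pics/w1.png

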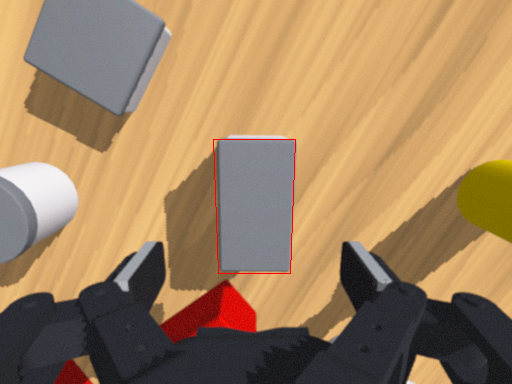

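The wrist view shows the grey lid at columns 216-295, rows 139-273. It lies inside the projected outline to about a pixel, so the measurement holds. The red block lies beside the tub's end at (210,310), clear of the fingers. Now I'll descend and grip.

carry_out:
  series:
    - [0.1,-0.2,-0.7,0,0,0,0]
    - [0,0,-0.7,0,0,0,0]
    - [0,0,-0.7,0,0,0,0]
    - [0,0,-0.7,0,0,0,0]
    - [0,0,-0.7,0,0,0,0]
    - [0,0,-0.6,0,0,0,0]
    - [0,0,-0.5,0,0,0,0]
    - [0,0,-0.4,0,0,0,0]
    - [0,0,0,0,0,0,0]
    - [0,0,0,0,0,0,0]

```text
t: 3.73
tcp_pos: [635.4, -178.1, 26.2]
tcp_rot: [[-0.47, 0.883, -0.001], [0.883, 0.47, 0.0], [0.001, -0.0, -1.0]]
contact_force: [-1.0, -0.4, -1.1]
opening: 0.998
gripper_force: 0.0
```

carry_out:
  series:
    - [0,0,0,0,0,0,255]
    - [0,0,0,0,0,0,255]
    - [0,0,0,0,0,0,255]
    - [0,0,0,0,0,0,255]
    - [0,0,0,0,0,0,255]
    - [0,0,0,0,0,0,255]
    - [0,0,0,0,0,0,255]
    - [0,0,0,0,0,0,255]
    - [0,0,0,0,0,0,255]
    - [0,0,0,0,0,0,255]
  grip_force: 40

```text
t: 4.57
tcp_pos: [636.9, -179.1, 28.0]
tcp_rot: [[-0.469, 0.883, 0.003], [0.883, 0.469, -0.001], [-0.002, 0.002, -1.0]]
contact_force: [-0.9, 0.6, 6.3]
opening: 0.695
gripper_force: 46.2
```

carry_out:
  series:
    - [0,0,0.3,0,0,0,255]
    - [0,0,0.6,0,0,0,255]
    - [0,0,0.8,0,0,0,255]
    - [0,0,0.8,0,0,0,255]
    - [0,0,0.8,0,0,0,255]
    - [0,0,0.5,0,0,0,255]
    - [0,0,0.2,0,0,0,255]

```text
t: 5.15
tcp_pos: [636.9, -179.0, 129.3]
tcp_rot: [[-0.469, 0.883, 0.004], [0.883, 0.469, -0.002], [-0.003, 0.003, -1.0]]
contact_force: [0.6, -1.0, -3.8]
opening: 0.7
gripper_force: 45.4
```

carry_out:
  series:
    - [-0.31,0.76,0,0,0,-0.41,255]
    - [-0.31,0.76,0,0,0,-0.41,255]
    - [-0.31,0.76,0,0,0,-0.41,255]
    - [-0.31,0.76,0,0,0,-0.41,255]
    - [-0.31,0.76,0,0,0,-0.41,255]
    - [-0.31,0.76,0,0,0,-0.41,255]
    - [-0.31,0.76,0,0,0,-0.41,255]
    - [-0.31,0.76,0,0,0,-0.41,255]
    - [-0.31,0.76,0,0,0,-0.41,255]
    - [-0.31,0.76,0,0,0,-0.41,255]

```text
t: 5.98
tcp_pos: [556.5, 12.5, 125.2]
tcp_rot: [[-0.057, 0.998, -0.003], [0.998, 0.057, 0.0], [0.001, -0.003, -1.0]]
contact_force: [1.2, 0.3, -4.4]
opening: 0.697
gripper_force: 45.2
```

carry_out:
  series:
    - [-0.31,0.76,0,0,0,-0.41,255]
    - [-0.31,0.76,0,0,0,-0.41,255]
    - [-0.31,0.76,0,0,0,-0.41,255]
    - [-0.31,0.76,0,0,0,-0.41,255]
    - [-0.31,0.76,0,0,0,-0.41,255]
    - [-0.31,0.76,0,0,0,-0.41,255]
    - [-0.31,0.76,0,0,0,-0.41,255]
    - [-0.31,0.76,0,0,0,-0.41,255]
    - [-0.31,0.76,0,0,0,-0.41,255]
    - [0,0,0,0,0,0,255]

```text
t: 6.82
tcp_pos: [485.5, 185.3, 125.1]
tcp_rot: [[0.32, 0.947, -0.004], [0.947, -0.32, 0.002], [0.0, -0.004, -1.0]]
contact_force: [-0.1, 0.1, -3.6]
opening: 0.7
gripper_force: 45.4
```

carry_out:
  series:
    - [-0.31,0.76,0,0,0,-0.45,255]
    - [0,0,0,0,0,0,255]
    - [0,0,0,0,0,0,255]
    - [0,0,0,0,0,0,255]
    - [0,0,0,0,0,0,255]

```text
t: 7.23
tcp_pos: [480.7, 200.7, 126.0]
tcp_rot: [[0.366, 0.931, -0.0], [0.931, -0.366, -0.001], [-0.001, -0.0, -1.0]]
contact_force: [1.3, -0.6, -4.2]
opening: 0.698
gripper_force: 45.4
```

```bash
python3 - <<'E'
from h import *
cs={n:cap(n) for n in('top','side')}
s=ctrl.state(); print(s['tcp_pos'],np.degrees(np.arctan2(*s['tcp_rot'][[1,0],1])),s['contact_force'],s['opening'])
W=np.zeros((450,800,3),np.uint8)
W[:400,:400]=cv2.resize(cs['top']['pixels'][150:290,60:200],(400,400))
W[:400,400:]=cv2.resize(cs['side']['pixels'][90:210,120:240],(400,400))
cv2.imwrite('pics/p2.png',W)
E
```

```text
[480.88907261 200.74865557 126.15348117] -21.501147683218612 [ 0.03759936 -0.67351083 -4.50838883] 0.6991471088325196
```

View pics/p2.png

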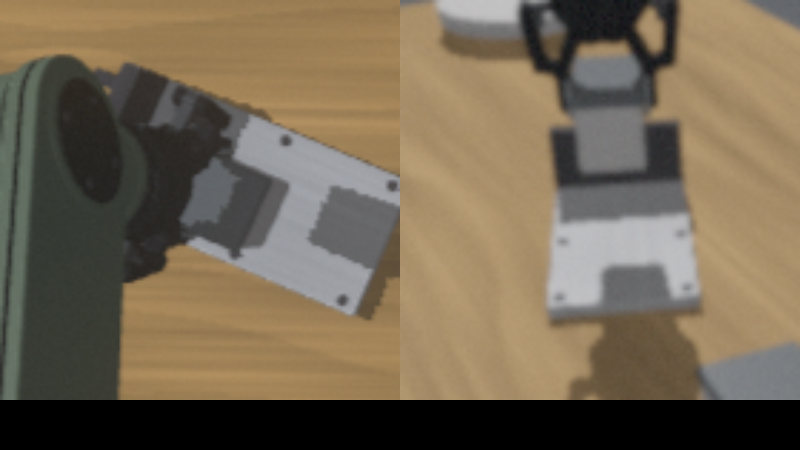

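The tub is gripped upright, centred over the bed and square to it (side crop (610,140), top crop (215,200)). Lowering.

carry_out:
  series:
    - [0,0,-0.6,0,0,0,255]
    - [0,0,-0.8,0,0,0,255]
    - [0,0,-0.8,0,0,0,255]
    - [0,0,-0.6,0,0,0,255]
    - [0,0,-0.4,0,0,0,255]
    - [0,0,-0.1,0,0,0,255]
    - [0,0,0,0,0,0,255]
    - [0,0,0,0,0,0,255]
    - [0,0,0,0,0,0,255]

```text
t: 8.08
tcp_pos: [482.0, 201.7, 45.1]
tcp_rot: [[0.366, 0.931, 0.003], [0.931, -0.366, 0.001], [0.002, 0.002, -1.0]]
contact_force: [0.8, -0.1, -3.3]
opening: 0.699
gripper_force: 45.3
```

carry_out:
  series:
    - [0,0,-0.06,0,0,0,255]
    - [0,0,0,0,0,0,255]
    - [0,0,0,0,0,0,255]
    - [0,0,0,0,0,0,255]

```text
t: 8.42
tcp_pos: [480.8, 201.5, 42.6]
tcp_rot: [[0.366, 0.931, 0.001], [0.931, -0.366, 0.0], [0.0, 0.0, -1.0]]
contact_force: [0.6, 0.2, -4.2]
opening: 0.701
gripper_force: 45.3
```

carry_out:
  series:
    - [0.07,0.18,-0.06,0,0,0,255]
    - [0.11,0.28,0,0,0,0,255]
    - [0.15,0.37,0,0,0,0,255]
    - [0.15,0.37,0,0,0,0,255]
    - [0.07,0.18,0,0,0,0,255]
    - [0.04,0.09,0,0,0,0,255]
    - [0,0,0,0,0,0,255]
    - [0,0,0,0,0,0,255]
    - [0,0,0,0,0,0,255]

```text
t: 9.17
tcp_pos: [495.1, 237.9, 40.6]
tcp_rot: [[0.366, 0.931, -0.001], [0.931, -0.366, -0.0], [-0.001, -0.001, -1.0]]
contact_force: [0.6, 0.7, -3.5]
opening: 0.7
gripper_force: 45.3
```

carry_out:
  series:
    - [0.04,0.09,0,0,0,0,255]
    - [0.04,0.09,0,0,0,0,255]
    - [0.04,0.09,0,0,0,0,255]
    - [0.04,0.09,0,0,0,0,255]
    - [0,0,0,0,0,0,255]
    - [0,0,0,0,0,0,255]
    - [0,0,0,0,0,0,255]

```text
t: 9.75
tcp_pos: [498.9, 246.7, 40.6]
tcp_rot: [[0.366, 0.931, -0.001], [0.931, -0.366, -0.001], [-0.001, -0.001, -1.0]]
contact_force: [-2.6, -4.1, -2.7]
opening: 0.7
gripper_force: 45.4
```

carry_out:
  series:
    - [0.04,0.09,0,0,0,0,255]
    - [0.04,0.09,0,0,0,0,255]
    - [0.02,0.05,0,0,0,0,255]
    - [0,0,0,0,0,0,255]
    - [0,0,0,0,0,0,255]
    - [0,0,0,0,0,0,255]

```text
t: 10.25
tcp_pos: [501.0, 251.9, 40.5]
tcp_rot: [[0.365, 0.931, -0.002], [0.931, -0.365, -0.002], [-0.003, -0.001, -1.0]]
contact_force: [-2.5, -6.2, -1.9]
opening: 0.695
gripper_force: 45.5
```

carry_out:
  series:
    - [0.02,0.05,0,0,0,0,255]
    - [0,0,0,0,0,0,255]
    - [0,0,0,0,0,0,255]
    - [0,0,0,0,0,0,255]

```text
t: 10.58
tcp_pos: [501.3, 252.7, 40.4]
tcp_rot: [[0.365, 0.931, -0.003], [0.931, -0.365, -0.003], [-0.004, -0.001, -1.0]]
contact_force: [-3.3, -7.5, -1.0]
opening: 0.698
gripper_force: 45.6
```

carry_out:
  series:
    - [0.04,0.09,0,0,0,0,255]
    - [0,0,0,0,0,0,255]
    - [0,0,0,0,0,0,255]
    - [0,0,0,0,0,0,255]

```text
t: 10.92
tcp_pos: [501.5, 252.8, 40.2]
tcp_rot: [[0.365, 0.931, -0.005], [0.931, -0.365, -0.007], [-0.008, -0.002, -1.0]]
contact_force: [-5.7, -14.2, 2.5]
opening: 0.699
gripper_force: 44.9
```

carry_out:
  series:
    - [0.04,0.09,0,0,0,0,255]
    - [0,0,0,0,0,0,255]
    - [0,0,0,0,0,0,255]
    - [0,0,0,0,0,0,255]

```text
t: 11.25
tcp_pos: [501.7, 252.8, 40.2]
tcp_rot: [[0.364, 0.931, -0.007], [0.931, -0.364, -0.011], [-0.013, -0.003, -1.0]]
contact_force: [-8.4, -21.0, 7.0]
opening: 0.698
gripper_force: 44.5
```

carry_out:
  series:
    - [0,0,0,0,0,0,255]
    - [0,0,0,0,0,0,255]
    - [0,0,0,0,0,0,255]
    - [0,0,0,0,0,0,255]
    - [0,0,0,0,0,0,255]
    - [0,0,0,0,0,0,255]
    - [0,0,0,0,0,0,255]
    - [0,0,0,0,0,0,255]
    - [0,0,0,0,0,0,255]
    - [0,0,0,0,0,0,255]

```text
t: 12.08
tcp_pos: [501.6, 252.8, 40.1]
tcp_rot: [[0.364, 0.931, -0.007], [0.931, -0.364, -0.011], [-0.013, -0.003, -1.0]]
contact_force: [-8.3, -21.7, 6.3]
opening: 0.701
gripper_force: 44.5
```

carry_out:
  series:
    - [0,0,0,0,0,0,255]
    - [0,0,0,0,0,0,255]
    - [0,0,0,0,0,0,255]
    - [0,0,0,0,0,0,255]
    - [0,0,0,0,0,0,255]
    - [0,0,0,0,0,0,255]
    - [0,0,0,0,0,0,255]
    - [0,0,0,0,0,0,255]
    - [0,0,0,0,0,0,255]
    - [0,0,0,0,0,0,255]

```text
t: 12.92
tcp_pos: [501.7, 252.8, 40.2]
tcp_rot: [[0.364, 0.931, -0.007], [0.931, -0.364, -0.011], [-0.013, -0.003, -1.0]]
contact_force: [-7.7, -20.4, 6.6]
opening: 0.696
gripper_force: 44.5
```

carry_out:
  series:
    - [0,0,0,0,0,0,255]
    - [0,0,0,0,0,0,255]
    - [0,0,0,0,0,0,255]
    - [0,0,0,0,0,0,255]
    - [0,0,0,0,0,0,255]
    - [0,0,0,0,0,0,255]
    - [0,0,0,0,0,0,255]
    - [0,0,0,0,0,0,255]
    - [0,0,0,0,0,0,255]
    - [0,0,0,0,0,0,255]

```text
t: 13.75
tcp_pos: [501.6, 252.8, 40.2]
tcp_rot: [[0.364, 0.931, -0.007], [0.931, -0.364, -0.011], [-0.013, -0.003, -1.0]]
contact_force: [-8.1, -21.6, 6.8]
opening: 0.696
gripper_force: 44.5
```

```bash
python3 - <<'E'
from h import *
c=cap('side')
cv2.imwrite('pics/s3.png',cv2.resize(c['pixels'][100:200,130:250],(720,600),interpolation=cv2.INTER_CUBIC))
E
```

```text
(no output)
```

View pics/s3.png

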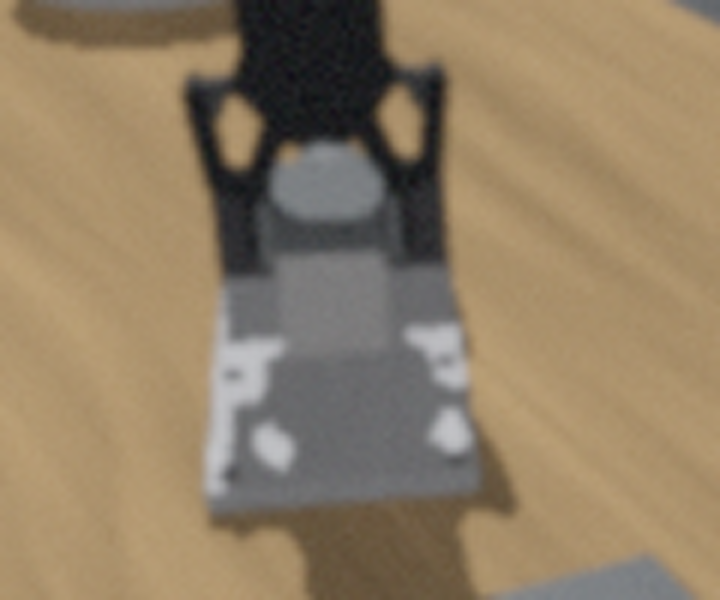

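The tub sits square and centred with its end against the stop (crop (335,300)). It was held for 2.5 s at about 22 N. Drawing it back about 60 mm.

carry_out:
  series:
    - [-0.04,-0.1,0,0,0,0,255]
    - [-0.08,-0.2,0,0,0,0,255]
    - [-0.12,-0.3,0,0,0,0,255]
    - [-0.16,-0.4,0,0,0,0,255]
    - [-0.16,-0.4,0,0,0,0,255]
    - [-0.16,-0.4,0,0,0,0,255]
    - [-0.12,-0.3,0,0,0,0,255]
    - [-0.08,-0.2,0,0,0,0,255]
    - [0,0,0,0,0,0,255]
    - [0,0,0,0,0,0,255]

```text
t: 14.63
tcp_pos: [481.7, 201.1, 41.0]
tcp_rot: [[0.367, 0.93, 0.001], [0.93, -0.367, 0.001], [0.001, 0.001, -1.0]]
contact_force: [0.1, -0.2, -3.8]
opening: 0.698
gripper_force: 44.4
```

carry_out:
  series:
    - [0,0,-0.04,0,0,0,255]
    - [0,0,0,0,0,0,255]
    - [0,0,0,0,0,0,255]
    - [0,0,0,0,0,0,255]

```text
t: 14.97
tcp_pos: [482.2, 201.6, 40.3]
tcp_rot: [[0.365, 0.931, 0.001], [0.931, -0.365, 0.0], [0.001, 0.001, -1.0]]
contact_force: [0.4, 0.3, -0.2]
opening: 0.702
gripper_force: 44.7
```

The wrist force shows the bed now carries the tub's weight. Releasing and backing off.

carry_out:
  series:
    - [0,0,0,0,0,0,60]
    - [0,0,0,0,0,0,30]
    - [0,0,0,0,0,0,0]
    - [0,0,0,0,0,0,0]
    - [0,0,0,0,0,0,0]
    - [0,0,0,0,0,0,0]
    - [0,0,0,0,0,0,0]
    - [0,0,0,0,0,0,0]

```text
t: 15.63
tcp_pos: [481.4, 201.2, 39.8]
tcp_rot: [[0.366, 0.931, -0.0], [0.931, -0.366, 0.0], [0.0, -0.0, -1.0]]
contact_force: [0.4, 0.4, -0.0]
opening: 0.999
gripper_force: 0.0
```

carry_out:
  series:
    - [0,0,0.2,0,0,0,0]
    - [0,0,0.4,0,0,0,0]
    - [0,0,0.7,0,0,0,0]
    - [0,0,0.9,0,0,0,0]
    - [0,0,0.9,0,0,0,0]
    - [0,0,0.9,0,0,0,0]
    - [0,0,0.9,0,0,0,0]
    - [0,0,0.6,0,0,0,0]
    - [0,0,0.3,0,0,0,0]
    - [0,0,0,0,0,0,0]

```text
t: 16.47
tcp_pos: [483.1, 201.6, 187.8]
tcp_rot: [[0.366, 0.931, 0.006], [0.931, -0.366, 0.001], [0.003, 0.005, -1.0]]
contact_force: [1.0, -0.3, 0.4]
opening: 0.997
gripper_force: 0.0
```

carry_out:
  series:
    - [0.5,-0.8,0,0,0,0,0]
    - [0.5,-0.8,0,0,0,0,0]
    - [0.5,-0.8,0,0,0,0,0]
    - [0.5,-0.8,0,0,0,0,0]
    - [0.5,-0.8,0,0,0,0,0]
    - [0.5,-0.8,0,0,0,0,0]
    - [0.5,-0.8,0,0,0,0,0]
    - [0.5,-0.8,0,0,0,0,0]
    - [0,0,0,0,0,0,0]
    - [0,0,0,0,0,0,0]

```text
t: 17.3
tcp_pos: [580.9, 40.3, 183.3]
tcp_rot: [[0.368, 0.93, -0.003], [0.93, -0.368, 0.001], [-0.001, -0.003, -1.0]]
contact_force: [-0.1, -0.1, -0.2]
opening: 0.999
gripper_force: 0.0
```

```bash
python3 - <<'E'
from h import *
cs={n:cap(n) for n in('top','side')}
W=np.zeros((400,800,3),np.uint8)
W[:400,:400]=cv2.resize(cs['top']['pixels'][140:280,70:210],(400,400))
W[:400,400:]=cv2.resize(cs['side']['pixels'][100:200,140:240],(400,400))
cv2.imwrite('pics/p4.png',W); print(ctrl.state()['opening'],ctrl.state()['contact_force'])
E
```

```text
0.9984769364019602 [ 0.13915983 -0.18698982  0.39211104]
```

View pics/p4.png

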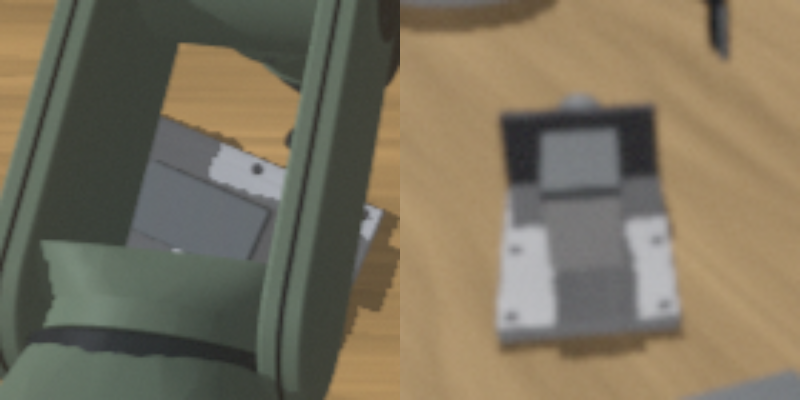

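The tub stands upright and square in the middle of the bed (side crop (580,195)), clear of the stop. The gripper is away and open.

```bash
python3 -c "
from cell import ctrl
print(ctrl.finish_job())"
```

```text
the job is handed in; nothing more can be done
None
```

I held the tub flush against the stop for about 2.5 s at about 22 N, drew it back about 55 mm, released it upright and square on the bed, and handed the job in at about 17 s; no verdict was returned, and that the stamp was fully in and then out is judged from contact force and position, not read directly.

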